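# Tap the clamping wedge tight

### The arm

A 6-joint arm with a two-finger parallel gripper is mounted at the origin on a cart in front of the work surface, level with it; the furniture and walls round the work are solid. World frame = base frame: x ahead of the robot, y to its left, z up, the work surface at z = 0. Lengths are in mm, angles in rad, forces in N, time in s.
With the tool pointing down it reaches from about 275 to 1000 mm from the base axis. Payload 8.4 kg.
Tool frame: the origin (TCP) lies on the centre line of the jaws, within the pads' length; the fingertips stand r.tip_reach ahead of it and the grasp point (between the pads) lies 11 mm behind it (r.tip_reach is the distance from the TCP to the fingertips, in mm); z points along the fingers, y is the line along which they close (so a half turn about z gives the same grasp; the last joint's range is limited). The gripper opens to 85 mm and grips with 20 to 120 N. Pads are 22 mm wide; open, the fingers measure 114 mm over their backs; the gripper's body (76 mm by 85 mm) begins 54 mm behind the grasp point. The pads swing forward as they close: fully open they stand 13 mm farther back than shut.
Start: joints at [1.278, 0.353, 1.633, -0, 1.155, -0.002], TCP at [179.198, 598.762, 239.281] pointing down, gripper open.
Joint ranges: [-2.63, 2.63], [-0.92, 2.1], [0.06, 2.66], [-1.3, 4.44], [0, 2.69], [-3.02, 3.02]. Speed limits (rad/s): [2.22, 2.22, 2.79, 3.14, 3.14, 3.14].

### API

Orientations are given as [roll, pitch, yaw] about the fixed x, y, z axes, in that order (R = Rz(yaw) Ry(pitch) Rx(roll)).
In Python, from rig import r gives the robot as it stands.
- The arm moves only by the tool carry_out, never from a script. Its argument "targets" is a list of rows, each an object with "dp": the shift along the tool's x, y, z in mm, a list of three; "yaw": the turn about the tool's z in degrees. A call has 1 to 12 rows; each row is the pose to reach, as a shift and turn from the pose commanded when the call began, along the tool's axes at that moment; what a row does not reach only later rows make up. A row lasts 1/8 s, in which the tool goes at most 62.5 mm and 10.7 degrees, less where a joint would pass 70% of its speed; a pose out of reach is approached as far as the arm can. A call with a gripper value outside its range is refused whole. "fingers" is the opening, from -1 (shut) to 1 (fully open), so that 0 is half open, set as the call begins (left out, the last holds). The fingers move at their own pace and stop on an object; "grip_force" is the grip in N (left out, the last holds). Time passes only in rows, so rows that repeat a pose let the fingers close. It gives the time, the measured TCP pose, the force, the opening and the grip force at its end, in the units of the state.
- r.sense(): the state, without advancing time (a new reading comes with each control period).
- r.grab_frame(name): name is "scene" or "top"; returns the picture (480x640x3 uint8, red, green, blue); there is no depth.
- r.get_calibration(name): a dict with "fx", "fy", "cx", "cy" (pixels), "rvec" (rotation vector, rad) and "tvec" (3), from world to camera coordinates, as OpenCV has them. Camera axes: x right, y down, z forward; pixel columns grow to the right and rows downward; lengths in mm; the calibration is good to about 2 mm. A picture is of the moment at which its call begins. get_calibration takes no time and is no camera call.
- r.sign_off(): hands the job in; it is judged then, once.
The state is a dict: "clock": time; "qpos": joint angles; "qvel": joint speeds; "joint_efforts": joint torques, N m; "eef_pos": TCP position; "tcp_rot": TCP orientation; "contact_force": force on the tool from outside, world axes, zero at the start; "wrist_torque": the same for the moment, N m; "opening": opening from 0.0 (shut) to 1.0 (fully open); "grasp_force": force on a finger pad.
Only numpy, scipy, OpenCV 4.12 (cv2) and the standard library are available. Lean on these libraries where they do the work, as an engineer would, in place of code of your own. Each camera call takes 0.05 s, during which the arm holds its last target. There are 200 camera calls.

### The job

Clamp the square steel tube that lies in the jig: take the hammer and knock the jig's sliding wedge in with separate taps on its butt end, at least three, until a last firm tap no longer moves it and the tube is held tight against the fence. Move the wedge with the hammer only, do not tip over the oil can or the grey spray can, and lay the hammer down flat on the tray, clear of the jig.

Things in the scene. Friction and masses are not known exactly. Their poses are not given: they have to be found in the camera images.
- jig: steel clamping jig fixed to the tray. Origin on the tray under its bed, z up; bed x -72..78, y -80..80 mm, top at z 46 mm. On it from -x (robot side) to +x: slanting cheek, wedge, square tube, fence with a heel at its -y end; all under 86 mm high. The fence is bolted in slots, set anew each time within +-2 mm and not reported: where the wedge comes tight must be felt
- wedge: bright steel wedge, 158 mm long, 10 mm thick at the tip, 38 mm at the butt, captive in the jig; slides along jig direction (0.174, -0.985, 0). Comes tight after 10 to 48 mm. Loose, it drags with 5 N and stays where left; once it bears on the tube, resistance rises over some mm and taps peaking at 25 N seat it. Origin: at its tip, 65 mm above the tray
- wedge_butt (a point): centre of the wedge's flat butt face, which looks along the jig's +y: 38 mm wide, 38 mm high (48 to 86 mm above the tray). It stands about 50 to 60 mm beyond the bed's +y edge at the start and always stays outside it
- work: square steel tube offcut 40 x 40 x 120 mm, about 0.24 kg, loose on the bed between wedge and fence. Origin: centre of its underside; its y runs along its length, nearly parallel to the jig's y
- hammer: ball-peen hammer, wooden handle, 322 x 108 x 32 mm, 0.8 kg, lying on its side on the tray, handle towards the robot. Origin: centre of its underside; y along the handle towards the head, x along the head towards its flat face, z up. Handle 16 mm wide, 27 mm high, its middle 2 mm to +x and 15 mm up; free to grasp from y -161 to 120 mm
- hammer_head (a point): centre of the hammer's head, 139 mm from the origin along the hammer's y, 16 mm up
- hammer_face (a point): centre of the head's flat striking face, about 30 mm across, 54 mm from the head's centre along the hammer's +x; the rounded peen is 54 mm to the other side
- oil_can: pump oil can with a thin spout, 214 mm tall, loose, at the back of the tray. Origin: centre of its underside
- can_grey: grey and white spray can, 67 mm wide, 217 mm tall, loose, at the back of the tray. Origin: centre of its underside

How it is judged:
By the outcome, as a careful person would: the job done as asked, in the order asked, and still so for the second after the job is handed in, with the robot touching nothing.
It also fails if it takes over 61 s, if anything falls off the work surface, if the arm or the gripper's body presses on something with over 40 N, if the wrist force passes 120 N, or if a joint passes its speed limit or range.

## Working session

There is one attempt and no reset: what is moved stays moved. The work goes in short steps, Python scripts to look and compute and a tool call to move; the robot and the scene stay as the last step left them, time stands still between calls to the robot, and variables do not carry over. Pictures are saved under pics/ and viewed, at most 10 in all, crops included, and the job is handed in when it is done.

Besides the shell and the picture viewer there is one more tool, called as a command line: name --argument value ..., lists and objects as JSON in quotes. carry_out: Moves the arm, as the interface text tells. Its arguments: {"type":"object","properties":{"targets":{"type":"array","items":{"type":"object","properties":{"dp":{"type":"array","items":{"type":"number"}},"yaw":{"type":"number"}}}},"fingers":{"type":"number"},"grip_force":{"type":"number"}},"required":["targets"]}

```bash
ls; mkdir -p pics; cat > h.py <<'E'
import numpy as np, cv2
from rig import r
def cal(n):
    c=r.get_calibration(n); K=np.array([[c['fx'],0,c['cx']],[0,c['fy'],c['cy']],[0,0,1]],float)
    R=cv2.Rodrigues(np.array(c['rvec'],float))[0]; return K,R,np.array(c['tvec'],float).ravel()
def pix(n,P):
    K,R,t=cal(n); q=K@(R@np.array(P,float)+t); return q[:2]/q[2]
def ray(n,u,v,z):
    K,R,t=cal(n); C=-R.T@t; d=R.T@np.linalg.solve(K,[u,v,1.]); return C+d*(z-C[2])/d[2]
def snap(n,f):
    a=r.grab_frame(n); cv2.imwrite('pics/'+f,a[:,:,::-1]); return a
E
python3 - <<'E'
from h import *
for n in('scene','top'):
    snap(n,n+'0.png'); K,R,t=cal(n); print(n,K[0,0],-R.T@t,R[2])
print(r.sense(), r.tip_reach)
E
```

```text
pics
scene 515.1827531449646 [ 240.98506286 -632.05500997  429.08673567] [ 0.42351407  0.80581535 -0.41388097]
top 596.2274871956508 [ 494.00670551   18.57910433 1023.75102923] [ 0.11007014  0.01203104 -0.993851  ]
{'clock': 0.1, 'qpos': array([ 1.27758718e+00,  3.53581400e-01,  1.63406991e+00, -3.26542120e-05,
        1.15520617e+00, -2.40844204e-03]), 'qvel': array([ 0.00057908, -0.00065582, -0.00169124, -0.00078045, -0.00016883,
       -0.00111341]), 'joint_efforts': array([ 2.85471906e-04, -6.06361914e+01, -3.42817461e+01,  7.94389348e-05,
        3.97781376e-03,  1.78574237e-05]), 'eef_pos': array([179.09123062, 598.34724008, 238.63084211]), 'tcp_rot': array([-3.14032776e+00,  2.68115958e-05,  2.85080517e+00]), 'contact_force': array([-0.50535431,  0.38377596, -0.46852215]), 'wrist_torque': array([ 0.03989775,  0.02289543, -0.05258169]), 'grasp_force': 0.0, 'opening': 1.00217246654361} 8.0
```

View pics/scene0.png

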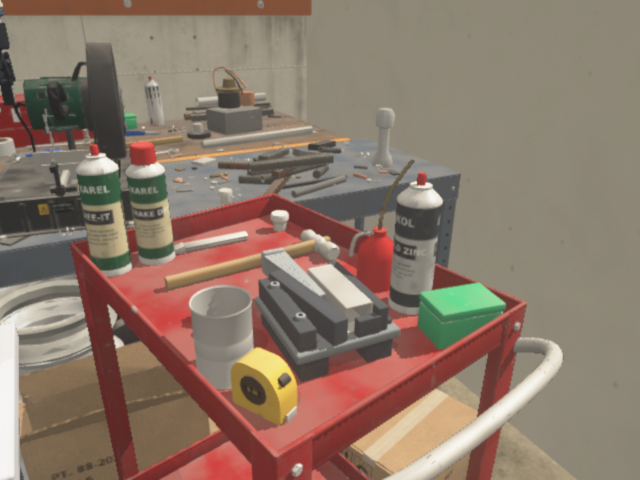

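View pics/top0.png

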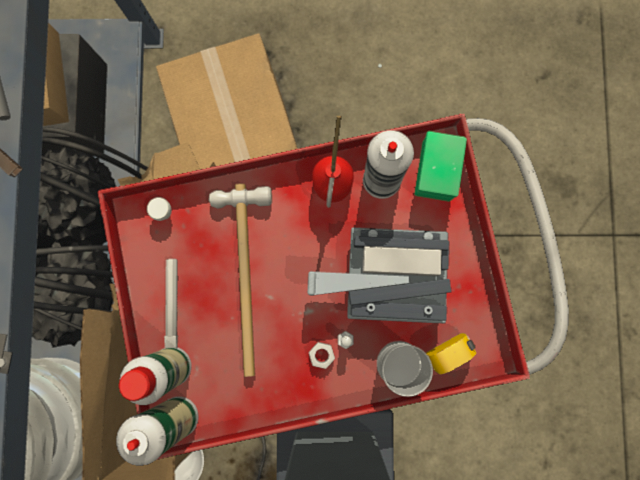

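The scene picture shows the tray with the jig at about (325,305) and the hammer behind it. In the top picture, up is +x and left is +y. There the hammer head is at (240,197), the handle end at (249,376), the wedge butt at (310,283) and the bed spans (348..447, 228..320). I'll enlarge it for exact pixels.

```bash
python3 - <<'E'
from h import *
a=cv2.imread('pics/top0.png')[170:390,200:460]
b=cv2.resize(a,None,fx=2.7,fy=2.7,interpolation=cv2.INTER_CUBIC)
cv2.imwrite('pics/top0c.png',b)
a=cv2.imread('pics/scene0.png')[150:350,150:420]
cv2.imwrite('pics/sc0c.png',cv2.resize(a,None,fx=2.9,fy=2.9,interpolation=cv2.INTER_CUBIC))
E
```

```text
(no output)
```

View pics/top0c.png

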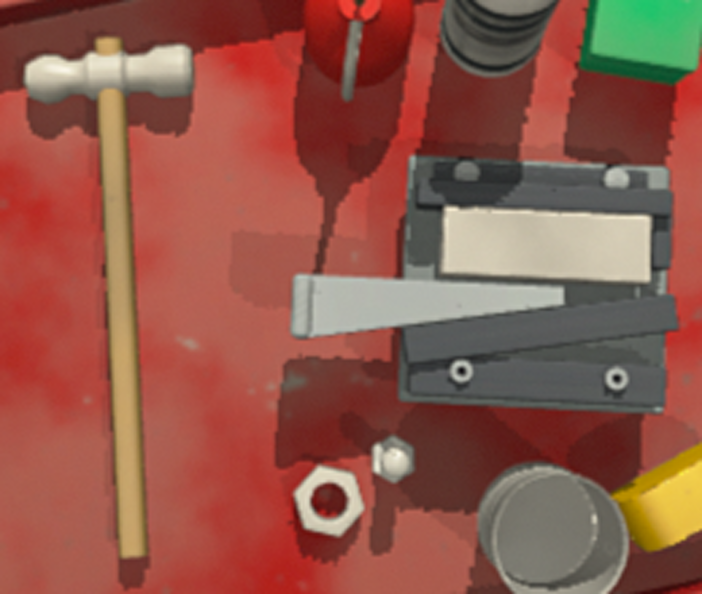

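View pics/sc0c.png

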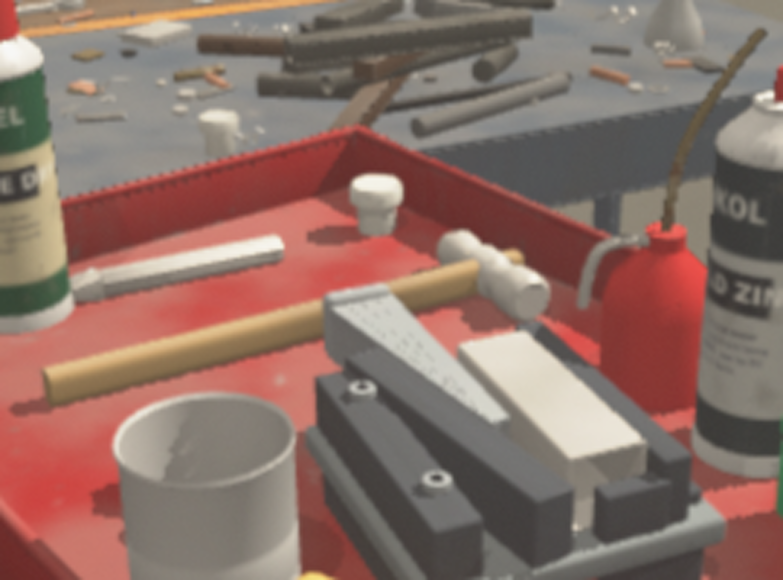

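The enlarged top view shows the hammer's flat face to the right at (192,68), its peen at (27,78) and the handle end at (133,556). The butt edge is at x≈293, y 277..337, and the bed corners are at (415,157), (668,168), (663,411) and (400,400). The other view agrees with this layout.

```bash
python3 - <<'E'
from h import *
np.set_printoptions(precision=1,suppress=True)
f=lambda u,v,z:ray('top',200+(u+.5)/2.7-.5,170+(v+.5)/2.7-.5,z)
for n,u,v,z in [('bedTL',415,157,46),('bedTR',668,168,46),('bedBR',663,411,46),('bedBL',400,400,46),('butt top',294,277,84),('butt bot',292,337,84),('face',192,69,16),('peen',26,79,16)]: print(n,f(u,v,z))
a=cv2.imread('pics/top0.png'); h=cv2.cvtColor(a,cv2.COLOR_BGR2HSV)
m=cv2.inRange(h,(12,60,110),(25,170,255)); m[:, :225]=0;m[:,262:]=0;m[:215]=0;m[385:]=0
v,u=np.nonzero(m); print(len(u),u.min(),u.max(),v.min(),v.max())
# handle axis: row centres at z 20
rows=[(u[v==k].mean(),k) for k in range(v.min()+2,v.max()-1)]
P=np.array([ray('top',x,y,20) for x,y in rows]); p=np.polyfit(P[:,0],P[:,1],1); print('y=',p, 'yaw of +y hammer', np.degrees(np.arctan(p[0])))
print('handle ends',ray('top',u[v>v.max()-2].mean(),v.max()+.5,20))
for uv in [(333,178),(385,180)]: print(ray('top',*uv,60))
s=r.sense(); print('tool yaw',np.degrees(s['tcp_rot']))
E
```

```text
bedTL [619.5 -22.9  46. ]
bedTR [ 612.3 -177.2   46. ]
bedBR [ 465.4 -170.6   46. ]
bedBL [472.1 -12.9  46. ]
butt top [544.1  49.8  84. ]
butt bot [509.3  50.9  84. ]
face [680.1 117.1  16. ]
peen [674.  222.7  16. ]
1714 236 254 215 376
y= [  0.1 126.8] yaw of +y hammer 3.5672705649227434
handle ends [375.4 152.5  20. ]
[700.4  10.6  60. ]
[696.7 -74.8  60. ]
tool yaw [-179.9    0.   163.3]
```

```bash
python3 - <<'E'
from h import *
np.set_printoptions(precision=1,suppress=True)
def tri(a,b):
    P=[]
    for n in('scene','top'):
        K,R,t=cal(n); P.append(K@np.c_[R,t])
    X=cv2.triangulatePoints(P[0],P[1],np.array(a,float).reshape(2,1),np.array(b,float).reshape(2,1)).ravel(); return X[:3]/X[3]
print('far',tri((270,197),(102,190)),'right',tri((520,305),(466,118)),'near',tri((270,436),(526,378)))
# wedge butt: scene top-left edge corner / top
for s,t in [((150+325/2.9,150+296/2.9),(200+292/2.7,170+337/2.7)),((150+387/2.9,150+290/2.9),(200+294/2.7,170+277/2.7))]: print('butt',tri(s,t))
print('hammer face end',tri((150+541/2.9,150+300/2.9),(200+192/2.7,170+69/2.7)))
for z in (0,60):print([ray('top',u,v,z) for u,v in((250,438),(200,449))])
E
```

```text
far [682.3 401.1  38.5] right [ 802.5 -211.4   48.4] near [ 378.2 -291.2   64.9]
butt [510.2  49.9  83.5]
butt [545.7  48.6  80. ]
hammer face end [682.5 115.1  15.7]
[array([272.4, 150. ,   0. ]), array([254.5, 233.2,   0. ])]
[array([285.4, 142.3,  60. ]), array([268.5, 220.6,  60. ])]
```

carry_out --targets '[{"dp": [0, 0, 0], "yaw": -10}, {"dp": [0, 0, 0], "yaw": -20.3}]' --fingers 0.2

```text
clock: 0.35
eef_pos: [179.1, 598.5, 238.8]
tcp_rot: [-3.141, -0.0, -3.072]
contact_force: [-0.9, -0.7, -0.4]
opening: 0.608
grasp_force: 0.0
```

carry_out --targets '[{"dp": [-39, -42, 0], "yaw": 0}, {"dp": [-79, -84, 0], "yaw": 0}, {"dp": [-118, -125, 0], "yaw": 0}, {"dp": [-158, -167, 0], "yaw": 0}, {"dp": [-198, -209, 0], "yaw": 0}, {"dp": [-237, -251, 0], "yaw": 0}, {"dp": [-277, -292, 0], "yaw": 0}, {"dp": [-316, -334, 0], "yaw": 0}, {"dp": [-356, -376, 0], "yaw": 0}, {"dp": [-395, -418, 0], "yaw": 0}, {"dp": [-435, -460, 0], "yaw": 0}, {"dp": [-435, -460, 40], "yaw": 0}]'

```text
clock: 1.85
eef_pos: [647.2, 164.6, 201.3]
tcp_rot: [3.141, 0.007, -3.082]
contact_force: [0.0, 1.6, -1.5]
opening: 0.602
grasp_force: 0.0
```

carry_out --targets '[{"dp": [0, 0, 50], "yaw": 0}, {"dp": [0, 0, 95], "yaw": 0}, {"dp": [0, 0, 125], "yaw": 0}, {"dp": [0, 0, 140], "yaw": 0}, {"dp": [0, 0, 140], "yaw": 0}]'

```text
clock: 2.48
eef_pos: [642.0, 167.2, 58.5]
tcp_rot: [-3.141, -0.002, -3.078]
contact_force: [-0.3, 0.8, -0.0]
opening: 0.603
grasp_force: 0.0
```

carry_out --targets '[{"dp": [0, 0, 25], "yaw": 0}, {"dp": [0, 0, 40], "yaw": 0}, {"dp": [0, 0, 46.5], "yaw": 0}, {"dp": [0, 0, 46.5], "yaw": 0}]'

```text
clock: 2.98
eef_pos: [642.6, 167.3, 13.0]
tcp_rot: [-3.142, -0.0, -3.078]
contact_force: [-0.1, -0.5, -0.3]
opening: 0.601
grasp_force: 0.0
```

carry_out --targets '[{"dp": [0, 0, 0], "yaw": 0}, {"dp": [0, 0, 0], "yaw": 0}, {"dp": [0, 0, 0], "yaw": 0}, {"dp": [0, 0, 0], "yaw": 0}, {"dp": [0, 0, 0], "yaw": 0}, {"dp": [0, 0, 0], "yaw": 0}]' --fingers -1 --grip_force 115

```text
clock: 3.72
eef_pos: [643.0, 167.6, 13.9]
tcp_rot: [3.141, 0.001, -3.078]
contact_force: [-0.8, 0.1, 4.4]
opening: 0.166
grasp_force: 112.7
```

carry_out --targets '[{"dp": [0, 0, -10], "yaw": 0}, {"dp": [0, 0, -30], "yaw": 0}, {"dp": [0, 0, -60], "yaw": 0}, {"dp": [0, 0, -90], "yaw": 0}, {"dp": [20, -3, -100], "yaw": 1}, {"dp": [50, -8, -100], "yaw": 2}, {"dp": [85, -13, -100], "yaw": 3.5}, {"dp": [120, -19, -100], "yaw": 5}, {"dp": [143, -23, -100], "yaw": 6}, {"dp": [154, -24, -100], "yaw": 6.1}, {"dp": [154, -24, -95], "yaw": 6.1}, {"dp": [154, -24, -95], "yaw": 6.1}]'

```text
clock: 5.22
eef_pos: [491.4, 133.8, 107.8]
tcp_rot: [3.141, 0.001, 3.099]
contact_force: [0.8, -0.3, -8.4]
opening: 0.164
grasp_force: 113.0
```

```bash
python3 - <<'E'
from h import *
a=snap('top','t1.png');b=snap('scene','s1.png')
A=cv2.resize(a[170:430,200:400],None,fx=2,fy=2,interpolation=cv2.INTER_CUBIC)
B=cv2.resize(b[190:450,160:360],None,fx=2,fy=2,interpolation=cv2.INTER_CUBIC)
cv2.imwrite('pics/c1.png',np.hstack([A,B])[:,:,::-1]); print(r.sense()['contact_force'],r.sense()['wrist_torque'])
E
```

```text
[-0.34354778  0.21937093 -9.331662  ] [-0.01097573 -0.43800368  0.02478922]
```

View pics/c1.png

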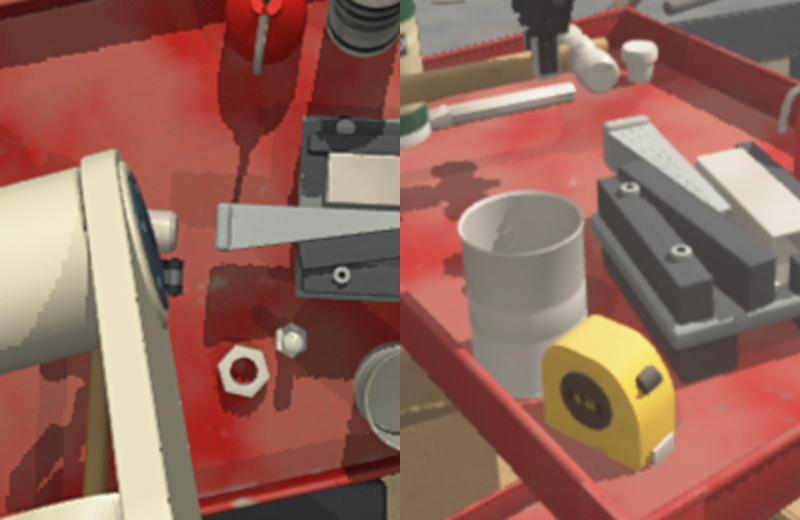

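The hammer hangs level. In the top half its face is at crop (177,230), in front of the butt at (217,227).

```bash
python3 - <<'E'
from h import *
print(ray('top',200+177/2,170+230.5/2,110),ray('top',200+217/2,170+227/2,84))
E
```

```text
[522.97446739  79.61701146 110.        ] [526.49990423  49.88218725  84.        ]
```

carry_out --targets '[{"dp": [0, 0, 12], "yaw": 0}, {"dp": [0, 0, 26], "yaw": 0}, {"dp": [0, 0, 35], "yaw": 0}, {"dp": [0, 0, 36], "yaw": 0}, {"dp": [0, 0, 36], "yaw": 0}]'

```text
clock: 5.95
eef_pos: [490.4, 133.6, 71.7]
tcp_rot: [-3.142, -0.0, 3.099]
contact_force: [-0.2, 0.6, -6.7]
opening: 0.164
grasp_force: 113.0
```

carry_out --targets '[{"dp": [-2.8, -15.8, 0], "yaw": 0}, {"dp": [-4.5, -25.6, 0], "yaw": 0}, {"dp": [-6.4, -36.4, 0], "yaw": 0}]'

```text
clock: 6.32
eef_pos: [495.5, 96.5, 72.1]
tcp_rot: [3.141, 0.001, 3.098]
contact_force: [1.0, 5.4, -11.1]
opening: 0.161
grasp_force: 115.5
```

carry_out --targets '[{"dp": [1.4, 7.9, 0], "yaw": 0}, {"dp": [2.6, 14.8, 0], "yaw": 0}, {"dp": [2.6, 14.8, 0], "yaw": 0}]'

```text
clock: 6.7
eef_pos: [493.1, 112.6, 71.8]
tcp_rot: [3.142, -0.0, 3.1]
contact_force: [-1.0, -0.2, -7.8]
opening: 0.161
grasp_force: 115.2
```

```bash
python3 - <<'E'
from h import *
a=snap('top','t2.png');b=snap('scene','s2.png')
A=cv2.resize(a[170:430,200:400],None,fx=2,fy=2,interpolation=cv2.INTER_CUBIC)
B=cv2.resize(b[190:450,160:360],None,fx=2,fy=2,interpolation=cv2.INTER_CUBIC)
cv2.imwrite('pics/c2.png',np.hstack([A,B])[:,:,::-1]); print(r.sense()['contact_force'],r.sense()['wrist_torque'])
E
```

```text
[ 0.33372703 -0.17338895 -7.93716984] [ 0.03628546 -0.44211955 -0.02806664]
```

View pics/c2.png

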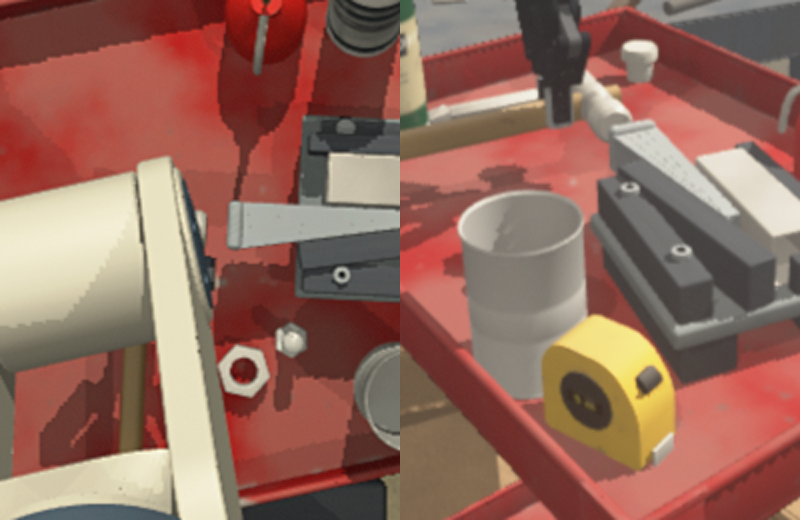

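The wedge moved about 9 mm: its butt edge went from crop x 217 to 228. The hammer is well lined up with it.

carry_out --targets '[{"dp": [-1.7, -9.9, 0], "yaw": 0}, {"dp": [-4.2, -23.6, 0], "yaw": 0}, {"dp": [-4.2, -23.6, 0], "yaw": 0}]'

```text
clock: 7.18
eef_pos: [496.6, 86.8, 71.8]
tcp_rot: [-3.141, 0.0, 3.097]
contact_force: [-1.8, 0.5, -6.6]
opening: 0.158
grasp_force: 116.1
```

carry_out --targets '[{"dp": [1.4, 7.9, 0], "yaw": 0}, {"dp": [2.6, 14.8, 0], "yaw": 0}, {"dp": [2.6, 14.8, 0], "yaw": 0}]'

```text
clock: 7.55
eef_pos: [494.3, 103.8, 71.8]
tcp_rot: [3.142, 0.0, 3.1]
contact_force: [-0.9, -0.3, -7.7]
opening: 0.16
grasp_force: 116.1
```

carry_out --targets '[{"dp": [-1.7, -9.9, 0], "yaw": 0}, {"dp": [-3.9, -21.9, 0], "yaw": 0}, {"dp": [-3.9, -21.9, 0], "yaw": 0}]'

```text
clock: 7.92
eef_pos: [497.7, 79.8, 71.8]
tcp_rot: [-3.142, 0.0, 3.097]
contact_force: [-0.6, -0.0, -8.9]
opening: 0.165
grasp_force: 116.6
```

carry_out --targets '[{"dp": [1.4, 7.9, 0], "yaw": 0}, {"dp": [2.6, 14.8, 0], "yaw": 0}, {"dp": [2.6, 14.8, 0], "yaw": 0}]'

```text
clock: 8.3
eef_pos: [495.3, 96.6, 71.8]
tcp_rot: [3.142, -0.0, 3.1]
contact_force: [0.8, 0.3, -7.9]
opening: 0.163
grasp_force: 116.1
```

carry_out --targets '[{"dp": [-1.7, -9.9, 0], "yaw": 0}, {"dp": [-3.7, -20.7, 0], "yaw": 0}, {"dp": [-3.7, -20.7, 0], "yaw": 0}]'

```text
clock: 8.68
eef_pos: [497.3, 78.0, 71.9]
tcp_rot: [3.135, -0.002, 3.095]
contact_force: [-7.2, 32.6, -3.1]
opening: 0.165
grasp_force: 119.3
```

```bash
python3 - <<'E'
from h import *
a=snap('top','t3.png');b=snap('scene','s3.png')
A=cv2.resize(a[170:430,250:450],None,fx=2,fy=2,interpolation=cv2.INTER_CUBIC)
B=cv2.resize(b[190:450,200:400],None,fx=2,fy=2,interpolation=cv2.INTER_CUBIC)
cv2.imwrite('pics/c3.png',np.hstack([A,B])[:,:,::-1]); print(r.sense()['contact_force'],r.sense()['wrist_torque'])
E
```

```text
[-6.11342017 32.35666991 -7.49265832] [4.99245477 0.90092208 0.17758336]
```

View pics/c3.png

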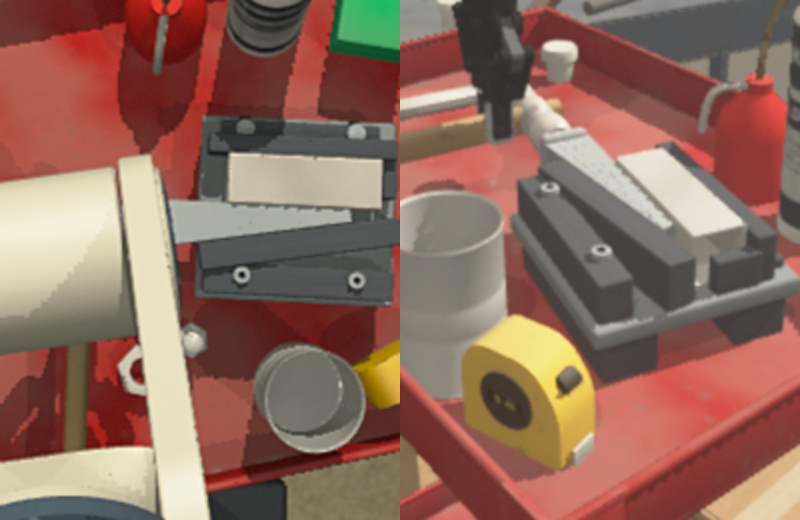

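The wedge now bears on the tube (32 N), and the tube lies against the fence. I'll back off and check with separate firm taps.

carry_out --targets '[{"dp": [1.4, 7.9, 0], "yaw": 0}, {"dp": [2.6, 14.8, 0], "yaw": 0}, {"dp": [2.6, 14.8, 0], "yaw": 0}]'

```text
clock: 9.15
eef_pos: [496.3, 89.7, 71.7]
tcp_rot: [-3.141, -0.0, 3.099]
contact_force: [0.8, -0.8, -7.3]
opening: 0.16
grasp_force: 117.5
```

carry_out --targets '[{"dp": [-1.4, -7.9, 0], "yaw": 0}, {"dp": [-2.8, -15.8, 0], "yaw": 0}, {"dp": [-2.8, -15.8, 0], "yaw": 0}]'

```text
clock: 9.52
eef_pos: [497.4, 77.8, 71.9]
tcp_rot: [3.134, -0.002, 3.095]
contact_force: [-9.3, 39.3, -4.3]
opening: 0.164
grasp_force: 120.3
```

carry_out --targets '[{"dp": [1.4, 7.9, 0], "yaw": 0}, {"dp": [2.8, 15.8, 0], "yaw": 0}, {"dp": [2.8, 15.8, 0], "yaw": 0}]'

```text
clock: 9.9
eef_pos: [496.3, 89.8, 71.8]
tcp_rot: [-3.141, 0.0, 3.099]
contact_force: [0.2, 0.2, -8.6]
opening: 0.162
grasp_force: 118.5
```

```bash
python3 - <<'E'
from h import *
a=snap('top','t4.png');b=snap('scene','s4.png'); print(r.sense()['contact_force'],r.sense()['wrist_torque'],r.sense()['tcp_rot'])
E
```

```text
[-0.29897808  0.24748994 -8.29318195] [-0.04067443 -0.43499123  0.03534256] [-3.14131233e+00 -3.99150933e-05  3.09869506e+00]
```

carry_out --targets '[{"dp": [-1.4, -7.9, 0], "yaw": 0}, {"dp": [-2.9, -16.5, 0], "yaw": 0}, {"dp": [-2.9, -16.5, 0], "yaw": 0}]'

```text
clock: 10.38
eef_pos: [497.3, 77.7, 71.9]
tcp_rot: [3.134, -0.003, 3.095]
contact_force: [-9.9, 43.2, -3.7]
opening: 0.165
grasp_force: 121.5
```

carry_out --targets '[{"dp": [1.4, 7.9, 0], "yaw": 0}, {"dp": [2.9, 16.5, 0], "yaw": 0}, {"dp": [2.9, 16.5, 0], "yaw": 0}]'

```text
clock: 10.75
eef_pos: [496.3, 89.8, 71.8]
tcp_rot: [-3.141, 0.0, 3.099]
contact_force: [-0.5, 0.8, -8.0]
opening: 0.163
grasp_force: 119.3
```

```bash
python3 - <<'E'
from h import *
a=snap('top','t5.png');b=snap('scene','s5.png'); s=r.sense();print(s['contact_force'],s['wrist_torque'],s['tcp_rot'])
ims=[[cv2.imread(f'pics/{n}{k}.png') for k in(4,5)] for n in 'ts']
g=lambda i:cv2.cvtColor(i,cv2.COLOR_BGR2GRAY).astype(np.float32)
# shift of wedge patch between t4 and t5, with jig patch for reference
for nm,i,(y0,y1,x0,x1) in [('wedge scene',1,(252,295,270,330)),('bed scene',1,(340,372,290,390)),('wedge top',0,(268,292,342,380))]:
    p,q=g(ims[i][0])[y0:y1,x0:x1],g(ims[i][1])[y0:y1,x0:x1]
    w=cv2.createHanningWindow(p.shape[::-1],cv2.CV_32F); print(nm,cv2.phaseCorrelate(p,q,w),np.abs(p-q).mean())
b=ims[1][1]; A=cv2.resize(ims[0][1][170:430,250:450],None,fx=2,fy=2);B=cv2.resize(b[190:450,200:400],None,fx=2,fy=2)
cv2.imwrite('pics/c5.png',np.hstack([A,B]))
E
```

```text
[ 0.71104416  0.49400002 -8.18614424] [ 1.61931666e-02 -4.58718584e-01  3.92024985e-04] [-3.14130218e+00 -2.00841471e-05  3.09871156e+00]
wedge scene ((-0.06766871104274941, 0.5201177656134917), 0.9910026409890916) 0.54573643
bed scene ((-0.013211727570435983, 0.14928361700187587), 0.9069540345668793) 0.23693714
wedge top ((-0.05174249937810771, -0.04982334089438467), 0.9595394879579544) 0.8201754
```

View pics/c5.png

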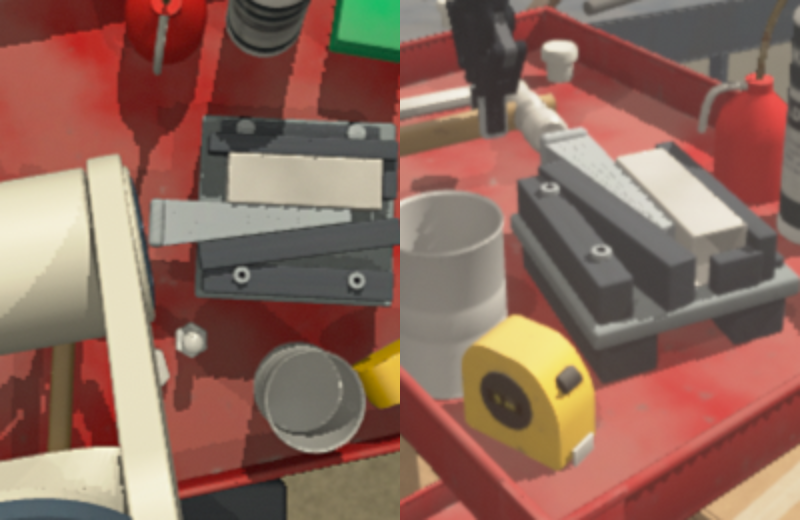

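The tube sits flush against the fence and the wedge hasn't visibly moved. One more identical tap will confirm it.

carry_out --targets '[{"dp": [-1.4, -7.9, 0], "yaw": 0}, {"dp": [-2.9, -16.5, 0], "yaw": 0}, {"dp": [-2.9, -16.5, 0], "yaw": 0}]'

```text
clock: 11.22
eef_pos: [497.3, 77.7, 71.9]
tcp_rot: [3.134, -0.003, 3.094]
contact_force: [-8.8, 42.3, -5.6]
opening: 0.163
grasp_force: 121.4
```

carry_out --targets '[{"dp": [1.4, 7.9, 0], "yaw": 0}, {"dp": [4, 25, 0], "yaw": 0}, {"dp": [5, 45, 0], "yaw": 0}, {"dp": [5, 60, -10], "yaw": 0}, {"dp": [5, 60, -25], "yaw": 0}, {"dp": [5, 60, -28], "yaw": 0}]'

```text
clock: 11.98
eef_pos: [497.0, 133.5, 101.4]
tcp_rot: [3.141, 0.002, 3.099]
contact_force: [0.6, -0.6, -7.1]
opening: 0.162
grasp_force: 120.0
```

carry_out --targets '[{"dp": [-10, 5, -5], "yaw": 0}, {"dp": [-35, 12, -8], "yaw": -1}, {"dp": [-70, 22, -8], "yaw": -2.5}, {"dp": [-105, 31, -8], "yaw": -4}, {"dp": [-132, 38, -8], "yaw": -5.5}, {"dp": [-144, 40, -8], "yaw": -6.1}, {"dp": [-144, 40, 15], "yaw": -6.1}, {"dp": [-144, 40, 40], "yaw": -6.1}, {"dp": [-144, 40, 60], "yaw": -6.1}, {"dp": [-144, 40, 72], "yaw": -6.1}, {"dp": [-144, 40, 75], "yaw": -6.1}, {"dp": [-144, 40, 75], "yaw": -6.1}]'

```text
clock: 13.48
eef_pos: [642.0, 167.3, 25.2]
tcp_rot: [3.141, 0.001, -3.078]
contact_force: [-0.2, -0.6, -7.7]
opening: 0.166
grasp_force: 119.9
```

carry_out --targets '[{"dp": [0, 0, 4], "yaw": 0}, {"dp": [0, 0, 8], "yaw": 0}, {"dp": [0, 0, 11], "yaw": 0}, {"dp": [0, 0, 11.5], "yaw": 0}, {"dp": [0, 0, 11.5], "yaw": 0}]'

```text
clock: 14.1
eef_pos: [642.0, 167.3, 14.0]
tcp_rot: [3.141, 0.001, -3.078]
contact_force: [-1.8, 0.1, 3.3]
opening: 0.163
grasp_force: 121.4
```

On the tray with light contact. I'll open the gripper, retreat and look.

carry_out --targets '[{"dp": [0, 0, 0], "yaw": 0}, {"dp": [0, 0, 0], "yaw": 0}, {"dp": [0, 0, 0], "yaw": 0}, {"dp": [0, 0, 0], "yaw": 0}]' --fingers 0.2 --grip_force 20

```text
clock: 14.6
eef_pos: [641.7, 167.2, 13.3]
tcp_rot: [3.142, 0.0, -3.078]
contact_force: [0.2, 0.6, -0.4]
opening: 0.603
grasp_force: 0.0
```

carry_out --targets '[{"dp": [0, 0, -15], "yaw": 0}, {"dp": [0, 0, -45], "yaw": 0}, {"dp": [0, 0, -90], "yaw": 0}, {"dp": [0, 0, -140], "yaw": 0}, {"dp": [0, 0, -190], "yaw": 0}, {"dp": [0, 0, -225], "yaw": 0}, {"dp": [30, 30, -230], "yaw": 0}, {"dp": [70, 70, -230], "yaw": 0}, {"dp": [110, 115, -230], "yaw": 0}, {"dp": [150, 160, -230], "yaw": 0}, {"dp": [190, 205, -230], "yaw": 0}, {"dp": [230, 250, -230], "yaw": 0}]'

```text
clock: 16.1
eef_pos: [394.8, 403.3, 244.6]
tcp_rot: [3.141, 0.001, -3.078]
contact_force: [0.2, 0.1, -0.5]
opening: 0.598
grasp_force: 0.0
```

```bash
python3 - <<'E'
from h import *
a=snap('top','t6.png');b=snap('scene','s6.png')
A=a[100:420,160:500];B=b[130:450,140:480]
cv2.imwrite('pics/c6.png',np.hstack([A,B])[:,:,::-1]); s=r.sense();print(s['clock'],s['contact_force'])
E
```

```text
16.2 [ 0.66444907  0.04013034 -0.23036345]
```

View pics/c6.png

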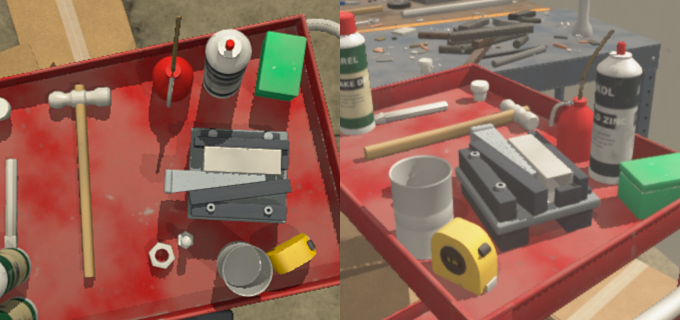

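The hammer lies flat at crop (85,180), clear of the jig. The wedge is in, the tube is against the fence and both cans are standing.

```bash
python3 -c "
from rig import r
print(r.sign_off())"
```

```text
the job is handed in; nothing more can be done
None
```

The job is handed in: the tube is clamped against the fence after seven separate hammer taps (the last, at about 42 N, did not move the wedge), the hammer lies flat on the tray clear of the jig, and both cans are standing.

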